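# Release the rover's battery pack by its two side catches and hold it up

## Task

The battery pack has to come out of the little rover, but the wire reel on the upright spindle hangs over one end of it. Draw the reel up off its spindle and set it down flat inside the blue tray, letting go of it there without dropping it; then pinch the pack's two yellow side catches together so that they unhook, lift the pack straight out and finish still holding it by the pinched catches, level and still, at least 10 cm above where it sat and touching nothing but the gripper. Leave the tape, the screwdriver and the jar where they are.

Things in the scene. Friction and masses are not known exactly. Their poses are not given: they have to be found in the camera images.
- rover: Four-wheeled rover, blue body, aluminium deck, fixed: 290 long (own x) x 236 wide x 85 mm to the deck's top. Origin on the bench under its middle, z up. Battery bay centred 30 mm behind the origin (-x), reel spindle 50 mm ahead (+x), both at y = 0. Bay walls and lips rise 16 mm above the deck and reach 44 mm either side of the centre line; above them the sides are free.
- spindle_tip (a point): Tip of the upright steel spindle on the rover, 193 mm above the bench. The spindle is 10 mm thick and 46 mm long; below it is a black post 24 mm thick whose top (147 mm above the bench) carries the reel.
- reel_center (a point): Wire reel on the spindle, 0.14-0.28 kg, axis z, 62 mm tall; this is its centre, 31 mm above its underside. White flanges 90 mm across, 4 mm thick (undersides at 0 and 28 mm), copper winding 68 mm across between; a white collar 34 mm across from 32 to 62 mm above the underside can be gripped from above at any yaw. Bore 14 mm right through; it must rise over 46 mm to come off.
- tray_in (a point): Blue open tray, fixed to the bench, 150 x 150 mm outside, 25 mm high, walls 5 mm: this point is the centre of its inner floor, 5 mm above the bench; axes along its sides.
- pack_center (a point): Battery pack: dark block, orange label, 100 long (own x) x 44 wide x 58 mm tall, 0.29-0.52 kg; this is the block's centre, 114 mm above the bench when seated, x along the rover's x. Its top is 4 mm under the reel, which overhangs its +x end by 15 mm. 1.5 mm play in the bay; the catches' hooks hold it down until both are pressed.
- catch_left_pad (a point): Centre of the outer face of the yellow catch pad on the pack's +y side: the pad is 24 mm long (x) and 28 mm tall, 33 mm out from the pack's middle when released, 13 mm above the pack's centre and 26 mm above the bay's lips. It slides in towards the pack (-y) when pushed and springs back.
- catch_right_pad (a point): The same on the pack's -y side; the two pads face each other, 66 mm apart over their outer faces when released, 53 mm when fully pressed.
- catch_left (a joint): Travel of the left (+y) catch in m: 0 released (hooked), 0.0065 fully pressed; its hook is free from about 0.0045 on. The spring needs 3 N to start and 6.3 N when fully pressed. A pinch of 25 N or more on both pads presses both fully and carries the pack.
- catch_right (a joint): The same for the right (-y) catch.
- tape_center (a point): Bystander: green tape ring lying flat, 84 mm across, 24 mm tall, at its centre. Leave alone.
- driver: Bystander: screwdriver lying on the bench. Leave alone.
- jar_center (a point): Bystander: small clear jar, 56 mm across, 65 mm tall, at its centre. Leave alone.
Mind the look-alikes: they are no part of the job. Of the things shaped like the part that bears reel_center, the copper one is meant.

How it is judged:
On the way, in this order (a step that is already met when the one before it is completed fails the run):
1. the reel is off the spindle, flat inside the tray, let go and at rest (horizontal distance between reel_center and tray_in below 0.05 m and height (world z) of reel_center below 0.044 m and angle between reel_center's own z axis and vertical below 0.12 rad and contact force between the fingers and reel below 0.1 N and linear speed of reel below 0.03 m/s), for 0.2 s.
2. both catches are pressed in by the fingers while the pack still sits in its bay (value of joint each of catch_left, catch_right above 0.0045 m and contact force between the fingers and pack above 1 N and height (world z) of pack_center below 0.12 m), for 0.1 s.
At the end, for the whole second after the job is handed in: Pack held by both catches (each in by 4.5 mm or more), still, level within 0.2 rad, centre over 204 mm above the bench (90 mm above its seat), touching only the gripper; reel flat (0.12 rad) in the tray, within 50 mm of its centre, not touched; bystanders within 30 mm (height (world z) of pack_center above 0.204 m and angle between pack_center's own z axis and vertical below 0.2 rad and value of joint each of catch_left, catch_right above 0.0045 m and contact force between the fingers and pack above 1 N and contact force between pack and rover below 0.1 N and contact force between each of pack, the fingers and reel below 0.1 N and contact force between pack and table below 0.1 N and contact force between pack and tray below 0.1 N and contact force between pack and tape below 0.1 N and contact force between pack and jar below 0.1 N and contact force between pack and driver below 0.1 N and linear speed of pack below 0.05 m/s and horizontal distance between reel_center and tray_in below 0.05 m and height (world z) of reel_center below 0.044 m and angle between reel_center's own z axis and vertical below 0.12 rad); the arm keeps its last pose, push and grip.
It fails at once if the reel is dropped or thrown (faster than 0.6 m/s while not held) (linear speed of reel above 0.6 m/s and contact force between the fingers and reel below 0.1 N).
It fails at once if the pack is dropped or thrown (faster than 0.6 m/s while not held) (linear speed of pack above 0.6 m/s and contact force between the fingers and pack below 0.1 N).
It fails at once if the tape, screwdriver or jar is moved more than 30 mm (distance of any of tape_center, driver, jar_center from where it was at the start of the episode above 0.03 m).
It also fails if it takes over 54 s, if anything falls off the work surface, if the arm or the gripper's body presses on something with over 40 N, if the wrist force passes 120 N, or if a joint passes its speed limit or range.

## Robot

A 7-joint arm with a two-finger parallel gripper is mounted at the origin on the work surface. World frame = base frame: x ahead of the robot, y to its left, z up, the work surface at z = 0. Lengths are in m, angles in rad, forces in N, time in s.
With the tool pointing down it reaches from about 0.4 to 0.85 m from the base axis. Payload 4.5 kg.
Tool frame: the origin (TCP) lies at the very end of the fingers, on their centre line; the grasp point (between the pads) lies 19 mm behind it; y points along the fingers, x is the direction in which the jaws open and shut, and the axes are right-handed (so a half turn about y gives the same grasp; the last joint's range is limited). The gripper opens to 88 mm and grips with 3 to 60 N. Pads are 18 mm wide; open, the fingers measure 123 mm over their backs; the gripper's body (75 mm by 187 mm) begins 45 mm behind the grasp point.
Start: joints at [-1.11, 0.689, -0.195, 1.565, 0.157, 0.902, -0.215], TCP at [0.259, 0.569, 0.239] pointing down, gripper open.
Joint ranges: [-3.01, 3.01], [-0.46, 2.08], [-1.47, 1.51], [0.13, 2.56], [-1, 4.14], [0.04, 2.09], [-2.66, 2.66]. Speed limits (rad/s): [2.57, 2.57, 3.14, 3.14, 3.14, 3.14, 3.14].

## Interface

Orientations are given as a unit quaternion [x, y, z, w].
In Python, from plant import r gives the robot as it stands.
- The arm moves only by the shell command python3 -m inch 'ROWS' [OPENING] [FORCE]. ROWS is JSON, a list of rows, each a list of 6 numbers: the shift along the tool's x, y, z in mm, then the turn, a rotation vector about the tool's x, y, z in rad. In form: [[x, y, z, ax, ay, az], ...]. A call has 1 to 12 rows; each row shifts and turns the commanded pose from where the row before left it, along the tool's axes as they then stand; what a row does not reach is not made up. A row lasts 1/12 s, in which the tool goes at most 41.7 mm and 7.16 degrees, less where a joint would pass 70% of its speed; a pose out of reach is approached as far as the arm can. A call is refused whole if a number of a shift passes 41.7 or a number of a turn 0.125, either way. A call with a gripper value outside its range is refused whole. OPENING is the finger opening in mm, from 0 to 88.1, set as the call begins (- or left out, the last holds). The fingers move at their own pace and stop on an object; FORCE is the grip in N (left out, the last holds). Time passes only in rows, so rows that do not move let the fingers close. It gives the time, the measured TCP pose, the force and the opening at its end, in the units of the state.
- r.get_state(): the state, without advancing time (a new reading comes with each control period).
- r.snapshot(name): name is "scene" or "top" or "wrist"; returns a dict with "img" (400x640x3 uint8, red, green, blue), "range_z" (400x640 float32, m along the optical axis (not along the pixel's ray), 0 where there is no reading), "mtx" (3x3 intrinsics, pixels), "camera_from_world" (4x4, takes a point from world to camera coordinates); the wrist camera has in their place "tool_from_camera" (4x4, takes a point from camera to tool coordinates, whose origin is the TCP and whose axes are the tool frame's). Camera axes: x right, y down, z forward; pixel columns grow to the right and rows downward; lengths in m; the calibration is good to about 2 mm. A picture is of the moment at which its call begins: read the wrist's pose just before it.
- r.finish_job(): hands the job in, once; it reports no verdict.
The state is a dict: "clock": time; "q": joint angles; "qd": joint speeds; "joint_torque": joint torques, N m; "tool_pos": TCP position; "eef_rot": TCP orientation; "contact_force": force on the tool from outside, world axes, zero at the start; "moment": the same for the moment, N m; "opening": opening from 0.0 (shut) to 1.0 (fully open).
Only numpy, scipy, OpenCV 4.12 (cv2) and the standard library are available. Lean on these libraries where they do the work, as an engineer would, in place of code of your own. Each camera call takes 0.05 s, during which the arm holds its last target.

## Working session

There is one attempt and no reset: what is moved stays moved. The work goes in short steps, Python scripts to look and compute and a shell command to move; the robot and the scene stay as the last step left them, time stands still between calls to the robot, and variables do not carry over. Pictures are saved under pics/ and viewed, and the job is handed in when it is done.

```bash
mkdir -p pics; ls
python3 - <<'E'
from plant import r
import cv2
s=r.get_state();print({k:s[k] for k in('clock','tool_pos','eef_rot','opening')})
for n in("scene","top"):
    d=r.snapshot(n);cv2.imwrite(f"pics/{n}0.png",d["img"][:,:,::-1])
    import numpy as np
    np.savez(f"{n}0.npz",**d)
    print(n,d["mtx"].tolist(),d["camera_from_world"].round(3).tolist())
E
```

```text
pics
{'clock': 0.0, 'tool_pos': array([0.25851173, 0.56834187, 0.23790201]), 'eef_rot': array([ 0.59492056,  0.38227281, -0.38331601, -0.59414297]), 'opening': 1.000445008450973}
scene [[450.188983039843, 0.0, 314.80268803071306], [0.0, 450.188983039843, 196.17010245311192], [0.0, 0.0, 1.0]] [[0.701, 0.713, 0.017, -0.422], [0.395, -0.368, -0.842, -0.135], [-0.594, 0.597, -0.539, 1.748], [0.0, 0.0, 0.0, 1.0]]
top [[411.28428741003086, 0.0, 319.90709138752635], [0.0, 411.28428741003086, 198.79360120060613], [0.0, 0.0, 1.0]] [[0.029, -0.999, 0.014, -0.065], [-0.99, -0.03, -0.138, 0.627], [0.138, -0.01, -0.99, 1.433], [0.0, 0.0, 0.0, 1.0]]
```

View pics/scene0.png

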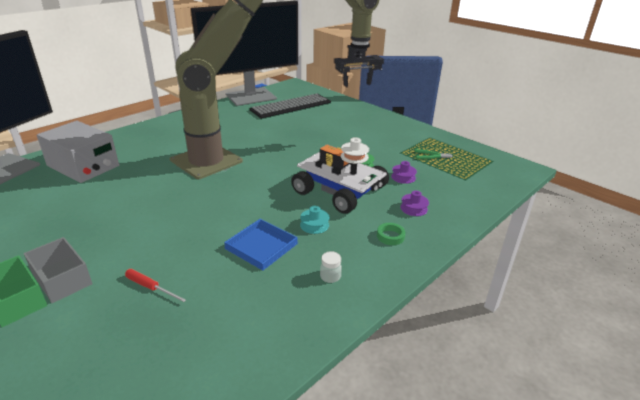

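View pics/top0.png

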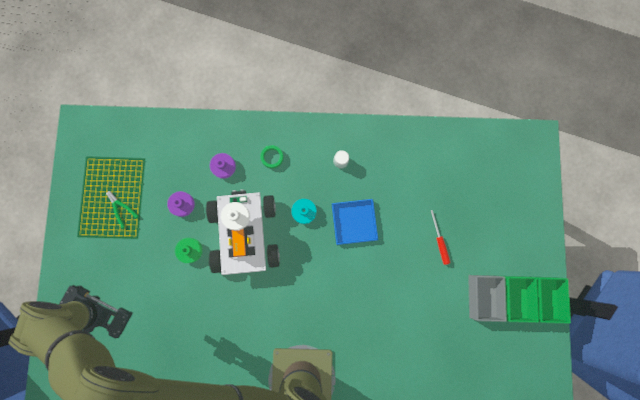

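```bash
cat > h.py <<'E'
import numpy as np,cv2
from scipy.spatial.transform import Rotation as R
def ray(d,u,v,z,T=None):
    M=d["camera_from_world"] if T is None else T
    c=M[:3,:3].T@-M[:3,3]; k=M[:3,:3].T@np.linalg.inv(d["mtx"])@np.array([u,v,1.])
    return c+k*(z-c[2])/k[2]
def pts(d,T=None):
    M=d["camera_from_world"] if T is None else T
    v,u=np.mgrid[:400,:640]; z=d["range_z"]
    P=np.stack([u*z,v*z,z],-1)@np.linalg.inv(d["mtx"]).T
    return (P-M[:3,3])@M[:3,:3]
def blobs(mask,amin=20):
    n,l,s,c=cv2.connectedComponentsWithStats(mask.astype(np.uint8))
    return [(s[i].tolist(),c[i],l==i) for i in range(1,n) if s[i][4]>=amin]
E
python3 - <<'E'
from h import *
d=dict(np.load("top0.npz"))
hsv=cv2.cvtColor(d["img"],cv2.COLOR_RGB2HSV)
P=pts(d)
H,S,V=[hsv[...,i].astype(int) for i in range(3)]
def show(n,m,z,roi=None):
    for s,c,l in blobs(m): 
        q=cv2.minAreaRect(np.argwhere(l)[:,::-1].astype(np.float32))
        print(n,s,c.round(1),ray(d,*c,z).round(4),q, np.median(P[l],0).round(3))
win=np.zeros(H.shape,bool);win[180:285,200:285]=1
show('tray',(H>100)&(H<125)&(S>150)&(np.arange(640)[None]>325)&(np.arange(640)[None]<385),.025)
show('orange',(H>8)&(H<20)&(S>180)&win,.143)
show('yellow',(H>20)&(H<32)&(S>130)&win,.14)
m=(P[...,2]>.195)&win; show('collar',m,.209)
m=(P[...,2]>.165)&(P[...,2]<.195)&win; show('flange',m,.179)
s=dict(np.load("scene0.npz"))
cv2.imwrite("pics/c1.png",np.hstack([cv2.resize(d["img"][150:280,165:320],None,fx=2.58,fy=3,interpolation=2),cv2.resize(s["img"][130:230,275:405],None,fx=3,fy=3.9,interpolation=2)])[:,:,::-1])
E
```

```text
tray [332, 199, 46, 46, 1755] [354.4 221.4] [ 0.5528 -0.1734  0.025 ] ((354.48779296875, 221.39022827148438), (41.74312210083008, 42.18484878540039), 83.6598129272461) [ 0.554 -0.174  0.007]
orange [232, 230, 13, 26, 279] [238.2 242.9] [0.4606 0.219  0.143 ] ((238.0, 242.5), (25.0, 12.0), 90.0) [0.463 0.218 0.145]
collar [227, 208, 12, 12, 87] [232.5 214.4] [0.5478 0.2297 0.209 ] ((232.50001525878906, 214.50001525878906), (10.200000762939453, 10.200000762939453), 36.869895935058594) [0.547 0.23  0.21 ]
flange [221, 202, 27, 28, 503] [234.2 215.3] [0.5477 0.2303 0.179 ] ((234.0, 215.5), (27.0, 26.0), 90.0) [0.546 0.228 0.18 ]
```

View pics/c1.png

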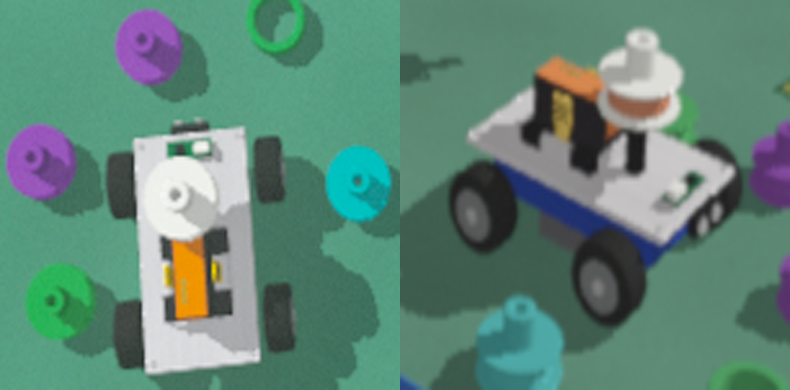

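Candidates for the reel: purple (222,166), purple (180,204), green (189,250) and cyan (304,211) all stand on the bench. The one at (235,214) in top / (353,150) in scene has a copper winding and sits on the spindle over the pack, so it is the one meant, and the crop confirms it. Next I measure the yaws.

Run:
```python
from h import *
from plant import r
d=dict(np.load("top0.npz"));P=pts(d)
m=(P[...,2]>.078)&(P[...,2]<.092)&(P[...,0]>.3)&(P[...,0]<.7)&(P[...,1]>.1)&(P[...,1]<.35)
hsv=cv2.cvtColor(d["img"],cv2.COLOR_RGB2HSV)
m&=(hsv[...,1]<60)&(hsv[...,2]>110)
ys,xs=np.nonzero(m)
W=np.array([ray(d,u,v,.085)[:2] for u,v in zip(xs,ys)])
print('deck',len(W),cv2.minAreaRect((W*1000).astype(np.float32)))
H,S=hsv[...,0],hsv[...,1]
t=(H>100)&(H<125)&(S>150);t[:,:325]=0;t[:,385:]=0
W=np.array([ray(d,u,v,.025)[:2] for v,u in np.argwhere(t)])
print('tray',cv2.minAreaRect((W*1000).astype(np.float32)))
o=(H>8)&(H<20)&(S>180);o[:,:225]=0;o[:,255:]=0;o[:220]=0;o[265:]=0
W=np.array([ray(d,u,v,.143)[:2] for v,u in np.argwhere(o)])
print('or',cv2.minAreaRect((W*1000).astype(np.float32)))
s=r.get_state();A=R.from_quat(s['eef_rot']).as_matrix();print(A.round(4))
```

```text
deck 1892 ((506.21514892578125, 225.53250122070312), (285.1401062011719, 150.30795288085938), 7.142523765563965)
tray ((553.5462036132812, -173.51681518554688), (151.0544891357422, 152.1249237060547), 8.024381637573242)
or ((461.510009765625, 219.67657470703125), (82.14631652832031, 39.37300491333008), 3.3303403854370117)
[[ 4.138e-01 -5.000e-04 -9.103e-01]
 [ 9.103e-01 -1.500e-03  4.138e-01]
 [-1.600e-03 -1.000e+00 -1.000e-04]]
```

```bash
python3 -m inch '[[-16,-3,-34,0,0,0],[-16,-3,-34,0,0,0],[-16,-3,-34,0,0,0],[-16,-3,-34,0,0,0],[-16,-3,-34,0,0,0],[-16,-3,-34,0,0,0],[-16,-3,-34,0,0,0],[-16,-3,-34,0,0,0],[-16,-3,-34,0,0,0],[-16,-3,-34,0,0,0]]' 88; python3 -m inch '[[0,0,0,0,-0.11,0],[0,0,0,0,-0.11,0],[0,0,0,0,-0.11,0],[0,0,0,0,-0.11,0],[0,0,0,0,-0.11,0],[0,0,0,0,0,0],[0,0,0,0,0,0]]'
cat >> h.py <<'E'
def wrist(name):
    from plant import r
    s=r.get_state();d=r.snapshot("wrist")
    W=np.eye(4);W[:3,:3]=R.from_quat(s['eef_rot']).as_matrix();W[:3,3]=s['tool_pos']
    T=np.linalg.inv(W@d["tool_from_camera"])
    cv2.imwrite(f"pics/{name}.png",d["img"][:,:,::-1]); np.savez(name+".npz",T=T,**d)
    return d,T,s
def delta(target,yawaxis=None):
    """rows: tool-axis shift in mm to a world target; yawaxis: wanted tool x dir angle (rad)"""
    from plant import r
    s=r.get_state();A=R.from_quat(s['eef_rot']).as_matrix()
    print('t',round(float(s['clock']),2),'tcp',s['tool_pos'].round(4),'xang',np.degrees(np.arctan2(A[1,0],A[0,0])).round(2),'tilt',A[:,1].round(3),'shift mm',(A.T@(np.array(target)-s['tool_pos'])*1000).round(1),'F',s['contact_force'].round(1),'op',round(float(s['opening'])*88.1,1))
E
python3 - <<'E'
from h import *
wrist("w1");delta([.5477,.230,.26])
E
```

```text
clock: 0.93
tool_pos: [0.5027, 0.2808, 0.2686]
eef_rot: [-0.595, -0.383, 0.383, 0.595]
contact_force: [-0.3, 0.9, 0.1]
opening: 0.998
clock: 1.52
tool_pos: [0.5018, 0.2823, 0.2684]
eef_rot: [-0.469, -0.529, 0.529, 0.469]
contact_force: [-0.1, -0.3, 0.2]
opening: 0.997
t 1.57 tcp [0.5019 0.2824 0.2685] xang 96.88 tilt [-0.001 -0.    -1.   ] shift mm [-57.5   8.5 -39.2] F [0.4 0.3 0.1] op 88.0
```

View pics/w1.png

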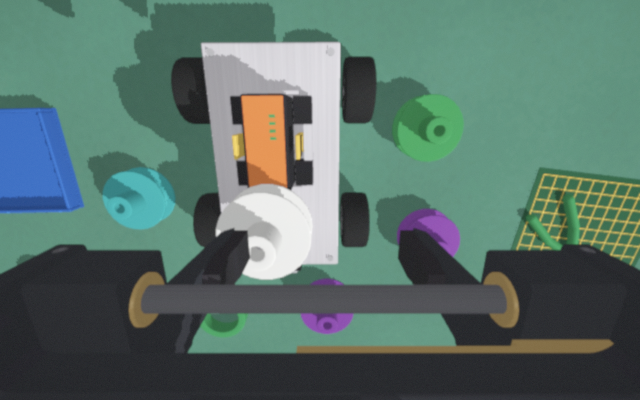

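Run:
```python
from h import *
d=dict(np.load("w1.npz"));T=d["T"];P=pts(d,T)
hsv=cv2.cvtColor(d["img"],cv2.COLOR_RGB2HSV);H,S,V=[hsv[...,i].astype(int) for i in range(3)]
def rect(n,m,z):
    W=np.array([ray(d,u,v,z,T)[:2] for v,u in np.argwhere(m)])*1000
    print(n,len(W),cv2.minAreaRect(W.astype(np.float32)),W.mean(0).round(1))
o=(H>5)&(H<20)&(S>150)&(P[...,2]>.135);o[:,330:]=0;o[:80]=0;o[220:]=0
rect('orange',o,.143)
y=(H>20)&(H<32)&(S>120);y[:,330:]=0;y[:80]=0;y[220:]=0
for s,c,l in blobs(y): print(s,c,np.median(P[l],0).round(3)); rect('yel',l,.141)
m=(P[...,2]>.2)&(P[...,2]<.215)&(V>130)&(S<50);m[:,320:]=0;m[:200]=0;m[290:]=0
for s,c,l in blobs(m): print('col',s,c);rect('collar',l,.209)
m=(P[...,2]>.174)&(P[...,2]<.184)&(V>100)&(S<50)
for s,c,l in blobs(m,200): print('fl',s,c);rect('fl',l,.179)
m=(P[...,2]>.08)&(P[...,2]<.09)&(S<60)&(V>110)
rect('deck',m,.085)
print(ray(d,258,254,.209,T))
cv2.imwrite("pics/c2.png",cv2.resize(d["img"][80:300,190:340],None,fx=3.5,fy=2.7*1,interpolation=2)[:,:,::-1])
```

```text
orange 3364 ((463.77642822265625, 220.2171630859375), (87.75516510009766, 38.87938690185547), 7.287013530731201) [461.2 219.7]
[296, 133, 7, 27, 146] [298.80136986 145.08219178] [0.463 0.253 0.14 ]
yel 146 ((463.3114013671875, 253.87277221679688), (25.59242057800293, 5.940928936004639), 5.23306131362915) [462.3 253.6]
[233, 134, 12, 25, 234] [238.31623932 145.44017094] [0.471 0.192 0.135]
yel 234 ((470.4557189941406, 194.53953552246094), (23.51366424560547, 10.337325096130371), 6.8793511390686035) [469.8 194.4]
col [246, 231, 32, 40, 875] [261.50285714 250.67771429]
collar 875 ((544.9706420898438, 236.40695190429688), (25.027591705322266, 36.69349670410156), 89.10227966308594) [544.1 236. ]
fl [216, 192, 96, 87, 4170] [270.75275779 228.44868106]
fl 4170 ((544.6727905273438, 234.2061767578125), (88.8536376953125, 82.84142303466797), 35.06928634643555) [537.6 238. ]
deck 14171 ((504.6642761230469, 220.64306640625), (281.981689453125, 160.37667846679688), 6.975033283233643) [447.3 228.6]
[0.5474242  0.23322512 0.209     ]
```

View pics/c2.png

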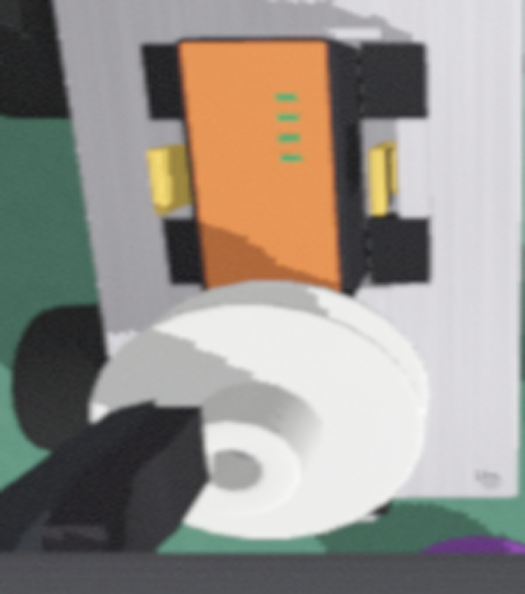

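```bash
python3 -m inch '[[-28,0,-20,0,0,0],[-28,0,-19,0,0,0],[0,9,0,0,0,0],[0,0,0,0,0,0],[0,0,0,0,0,0],[0,0,0,0,0,0]]'
python3 - <<'E'
from h import *
wrist("w2");delta([.5475,.2315,.182])
from plant import r
d=r.snapshot("top");cv2.imwrite("pics/t2.png",cv2.resize(d["img"][150:280,165:320],None,fx=4,fy=4)[:,:,::-1])
E
```

```text
clock: 2.07
tool_pos: [0.5467, 0.2332, 0.2599]
eef_rot: [0.468, 0.53, -0.53, -0.468]
contact_force: [0.7, -1.0, 0.3]
opening: 1.0
t 2.12 tcp [0.5468 0.2334 0.2601] xang 97.16 tilt [-0.     0.001 -1.   ] shift mm [-2.1 78.1 -0.5] F [-0.6  0.6  0.4] op 87.8
```

View pics/w2.png

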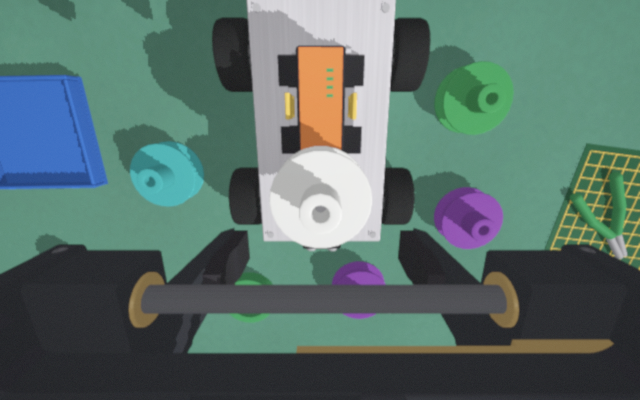

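The reel's bore is at (321,213), between the fingers at columns 245 and 403, and the pack is straight above it in the picture. I'll refine the numbers, then descend.

```bash
python3 - <<'E'
from h import *
d=dict(np.load("w2.npz"));T=d["T"];P=pts(d,T)
hsv=cv2.cvtColor(d["img"],cv2.COLOR_RGB2HSV);H,S,V=[hsv[...,i].astype(int) for i in range(3)]
def rect(n,m,z):
    W=np.array([ray(d,u,v,z,T)[:2] for v,u in np.argwhere(m)])*1000
    print(n,len(W),cv2.minAreaRect(W.astype(np.float32)),W.mean(0).round(1))
print('bore',ray(d,321,213,.209,T))
m=(P[...,2]>.2)&(P[...,2]<.215)&(S<60);m[:,350:]=0;m[:,290:]=m[:,290:];m[:,:290]=0
rect('collar',m,.209)
o=(H>5)&(H<20)&(S>150);o[:,360:]=0;o[:,:280]=0;o[:30]=0;o[170:]=0
rect('orange',o,.143)
y=(H>20)&(H<32)&(S>120);y[:,370:]=0;y[:,:270]=0;y[:80]=0;y[140:]=0
for s,c,l in blobs(y): print(s,c.round(1),np.median(P[l],0).round(3)); rect('yel',l,.141)
m=(P[...,2]>.08)&(P[...,2]<.09)&(S<60)&(V>110)
rect('deck',m,.085)
t=(H>100)&(H<125)&(S>150)
print(d["tool_from_camera"].round(3))
E
python3 -m inch '[[-1,13,0,0,0,0],[0,13,0,0,0,0],[0,13,0,0,0,0],[0,13,0,0,0,0],[0,13,0,0,0,0],[0,12,0,0,0,0],[0,0,0,0,0,0],[0,0,0,0,0,0]]'
python3 - <<'E'
from h import *
wrist("w3");delta([.5475,.2315,.182])
E
```

```text
bore [0.54638667 0.23190756 0.209     ]
collar 1323 ((545.6902465820312, 231.03712463378906), (35.018829345703125, 32.296905517578125), 7.128343105316162) [545.5 231. ]
orange 3969 ((463.20440673828125, 220.56597900390625), (86.3869857788086, 38.18055725097656), 7.135649681091309) [460.7 219.8]
[285, 93, 9, 26, 184] [289.2 105.9] [0.472 0.192 0.14 ]
yel 184 ((471.50653076171875, 192.94122314453125), (21.851913452148438, 7.086797714233398), 7.5847320556640625) [471.8 192.8]
[349, 94, 7, 25, 151] [351.9 105.5] [0.464 0.251 0.139]
yel 151 ((464.8048400878906, 250.02125549316406), (21.022851943969727, 5.503293514251709), 8.693809509277344) [464.3 249.8]
deck 15863 ((505.68634033203125, 225.9990692138672), (279.7900085449219, 149.2104034423828), 7.118407249450684) [450.1 219.6]
[[ 1.     0.    -0.     0.001]
 [ 0.    -0.291  0.957 -0.146]
 [ 0.    -0.957 -0.291  0.076]
 [ 0.     0.     0.     1.   ]]
clock: 2.83
tool_pos: [0.5471, 0.2315, 0.1828]
eef_rot: [-0.468, -0.53, 0.53, 0.468]
contact_force: [-0.5, 0.1, 0.7]
opening: 1.002
t 2.88 tcp [0.5477 0.2316 0.1834] xang 97.1 tilt [ 0.001  0.001 -1.   ] shift mm [-0.1  1.4  0.2] F [-0.4  0.  -0. ] op 88.3
```

View pics/w3.png

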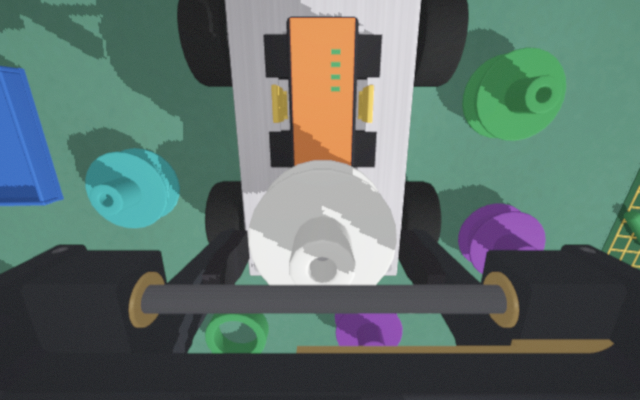

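```bash
python3 -m inch '[[0,0,0,0,0,0],[0,0,0,0,0,0],[0,0,0,0,0,0],[0,0,0,0,0,0],[0,0,0,0,0,0],[0,0,0,0,0,0],[0,0,0,0,0,0],[0,0,0,0,0,0],[0,0,0,0,0,0],[0,0,0,0,0,0]]' 20 35
python3 -m inch '[[0,-4,0,0,0,0],[0,-6,0,0,0,0],[0,-10,0,0,0,0],[0,0,0,0,0,0],[0,0,0,0,0,0]]'
```

```text
clock: 3.72
tool_pos: [0.5477, 0.2308, 0.1827]
eef_rot: [0.468, 0.53, -0.53, -0.468]
contact_force: [-0.1, 0.7, -0.2]
opening: 0.373
clock: 4.13
tool_pos: [0.5482, 0.2311, 0.2037]
eef_rot: [0.469, 0.531, -0.529, -0.468]
contact_force: [-0.9, 0.2, -1.6]
opening: 0.377
```

```bash
python3 -m inch '[[0,-12,0,0,0,0],[0,-14,0,0,0,0],[0,-14,0,0,0,0],[0,-14,0,0,0,0],[0,-14,0,0,0,0],[0,0,0,0,0,0],[0,0,0,0,0,0]]'
python3 - <<'E'
from h import *
wrist("w4");delta([.553,-.1735,.27])
E
```

```text
clock: 4.72
tool_pos: [0.5478, 0.2309, 0.2709]
eef_rot: [0.468, 0.53, -0.529, -0.468]
contact_force: [-0.2, -0.5, -1.4]
opening: 0.381
t 4.77 tcp [0.5473 0.2305 0.2701] xang 97.06 tilt [-0.001 -0.    -1.   ] shift mm [-4.016e+02  3.000e-01  4.400e+01] F [-0.2 -0.2 -1.2] op 33.1
```

View pics/w4.png

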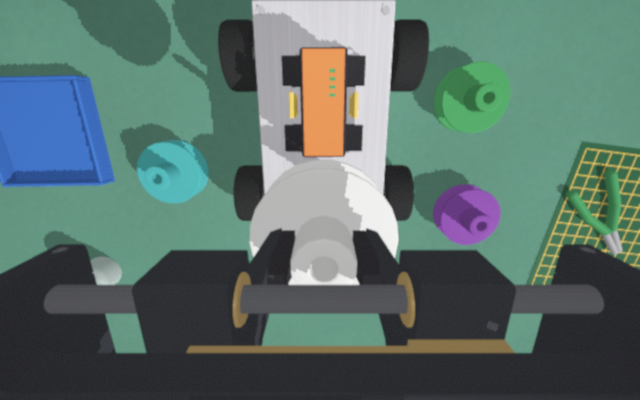

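The reel is held by its collar at (324,265), off the spindle. Next I move it over the tray.

```bash
python3 -m inch '[[-20,0,2,0,0,0],[-34,0,4,0,0,0],[-38,0,4,0,0,0],[-38,0,4,0,0,0],[-38,0,4,0,0,0],[-38,0,4,0,0,0],[-38,0,4,0,0,0],[-38,0,4,0,0,0],[-38,0,4,0,0,0],[-36,0,4,0,0,0],[-28,0,3,0,0,0],[-17,0,3,0,0,0]]'
python3 -m inch '[[0,0,0,0,0,0],[0,0,0,0,0,0],[0,0,0,0,0,0]]'
python3 - <<'E'
from h import *
d,T,s=wrist("w5");delta([.553,-.1735,.2])
hsv=cv2.cvtColor(d["img"],cv2.COLOR_RGB2HSV);H,S,V=[hsv[...,i].astype(int) for i in range(3)]
from plant import r
d=r.snapshot("top");cv2.imwrite("pics/t5.png",cv2.resize(d["img"][130:280,250:450],None,fx=4,fy=4)[:,:,::-1])
E
```

```text
clock: 5.77
tool_pos: [0.5519, -0.1776, 0.269]
eef_rot: [-0.469, -0.527, 0.53, 0.47]
contact_force: [0.3, -0.8, -0.7]
opening: 0.38
clock: 6.02
tool_pos: [0.5531, -0.1707, 0.27]
eef_rot: [0.467, 0.53, -0.53, -0.469]
contact_force: [0.1, 0.6, -2.1]
opening: 0.373
t 6.07 tcp [ 0.5533 -0.1703  0.2702] xang 97.23 tilt [-0.001  0.002 -1.   ] shift mm [-3.3 70.2  0.7] F [-0.2  0.7 -1.6] op 33.4
```

View pics/w5.png

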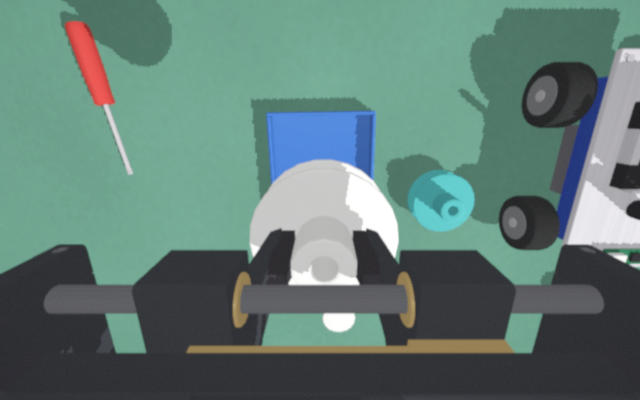

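View pics/t5.png

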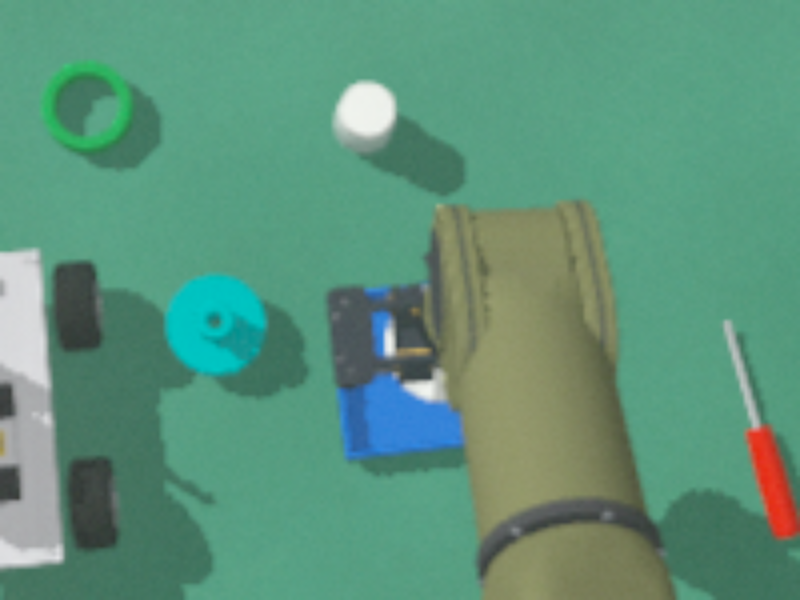

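```bash
python3 -m inch '[[-3,10,1,0,0,0],[0,22,0,0,0,0],[0,28,0,0,0,0],[0,28,0,0,0,0],[0,28,0,0,0,0],[0,28,0,0,0,0],[0,26,0,0,0,0],[0,18,0,0,0,0],[0,12,0,0,0,0],[0,8,0,0,0,0],[0,0,0,0,0,0],[0,0,0,0,0,0]]'
python3 - <<'E'
from h import *
d,T,s=wrist("w6");delta([.553,-.1735,.042])
E
```

```text
clock: 7.12
tool_pos: [0.5531, -0.1754, 0.063]
eef_rot: [0.468, 0.53, -0.53, -0.468]
contact_force: [0.1, -0.1, -1.9]
opening: 0.377
t 7.17 tcp [ 0.5535 -0.1756  0.0635] xang 97.07 tilt [ 0.002 -0.    -1.   ] shift mm [ 2.2 21.5  0.3] F [-0.7  1.  -1.9] op 33.2
```

View pics/w6.png

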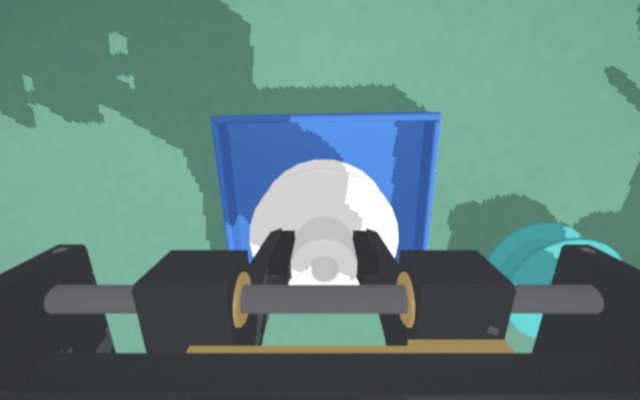

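The reel is inside the tray and centred between the side walls (columns 235 and 432). I'll lower it gently until it touches.

```bash
python3 -m inch '[[0,5,0,0,0,0],[0,5,0,0,0,0],[0,4,0,0,0,0],[0,3,0,0,0,0],[0,0,0,0,0,0],[0,0,0,0,0,0]]'; python3 -m inch '[[0,2,0,0,0,0],[0,0,0,0,0,0],[0,0,0,0,0,0]]';python3 -m inch '[[0,1.5,0,0,0,0],[0,0,0,0,0,0],[0,0,0,0,0,0]]'
```

```text
clock: 7.67
tool_pos: [0.5526, -0.1756, 0.0455]
eef_rot: [-0.468, -0.53, 0.53, 0.468]
contact_force: [1.3, -0.3, -1.3]
opening: 0.379
clock: 7.92
tool_pos: [0.5527, -0.1757, 0.0437]
eef_rot: [0.468, 0.53, -0.53, -0.468]
contact_force: [-0.1, -0.0, -0.8]
opening: 0.378
clock: 8.17
tool_pos: [0.5526, -0.1756, 0.0422]
eef_rot: [0.468, 0.53, -0.53, -0.468]
contact_force: [0.4, 0.6, -2.0]
opening: 0.38
```

```bash
python3 -m inch '[[0,1,0,0,0,0],[0,0,0,0,0,0],[0,0,0,0,0,0]]';python3 -m inch '[[0,1,0,0,0,0],[0,0,0,0,0,0],[0,0,0,0,0,0]]'
```

```text
clock: 8.42
tool_pos: [0.5527, -0.1757, 0.0412]
eef_rot: [0.468, 0.53, -0.53, -0.468]
contact_force: [0.2, 0.8, -1.9]
opening: 0.378
clock: 8.67
tool_pos: [0.5528, -0.1757, 0.0407]
eef_rot: [0.468, 0.53, -0.53, -0.468]
contact_force: [-1.3, -0.1, 3.4]
opening: 0.373
```

Contact: the vertical force went from −1.9 to +3.4 N. I'll release.

```bash
python3 -m inch '[[0,0,0,0,0,0],[0,0,0,0,0,0],[0,0,0,0,0,0],[0,0,0,0,0,0],[0,0,0,0,0,0],[0,0,0,0,0,0],[0,0,0,0,0,0]]' 88
python3 -m inch '[[0,-8,0,0,0,0],[0,-15,0,0,0,0],[0,-25,0,0,0,0],[0,-30,0,0,0,0],[0,-35,0,0,0,0],[0,-40,0,0,0,0],[0,-40,0,0,0,0],[0,-30,0,0,0,0],[0,-15,0,0,0,0],[0,0,0,0,0,0],[0,0,0,0,0,0]]'
python3 - <<'E'
from h import *
d,T,s=wrist("w7");delta([.5,.0,.28]);P=pts(d,T)
hsv=cv2.cvtColor(d["img"],cv2.COLOR_RGB2HSV);H,S,V=[hsv[...,i].astype(int) for i in range(3)]
m=(P[...,2]>.062)&(P[...,2]<.073)&(S<60)&(V>100)&(P[...,0]<.62)&(abs(P[...,1]+.175)<.05)
for s_,c,l in blobs(m,100): print('collar',s_,ray(d,*c,.067,T),np.median(P[l],0))
t=(H>100)&(H<125)&(S>150)
for s_,c,l in blobs(t,500):
  W=np.array([ray(d,u,v,.025,T)[:2] for v,u in np.argwhere(l)])*1000
  print('tray',cv2.minAreaRect(W.astype(np.float32)))
E
```

```text
clock: 9.25
tool_pos: [0.5527, -0.1756, 0.0401]
eef_rot: [0.468, 0.53, -0.53, -0.468]
contact_force: [-0.0, -0.3, 0.0]
opening: 0.886
clock: 10.17
tool_pos: [0.5527, -0.1758, 0.279]
eef_rot: [0.469, 0.53, -0.53, -0.468]
contact_force: [-0.5, -0.5, 0.0]
opening: 0.998
t 10.22 tcp [ 0.5519 -0.1758  0.2776] xang 97.06 tilt [-0.001 -0.    -1.   ] shift mm [180.8  -2.3  29.9] F [-0.3  0.9  0.3] op 87.8
collar [312, 156, 25, 26, 419] [ 0.55130748 -0.17520949  0.067     ] [ 0.55113547 -0.17516698  0.06719436]
tray ((505.7436218261719, 189.7615509033203), (229.614013671875, 19.227779388427734), 7.006344795227051)
tray ((553.2291870117188, -172.7752685546875), (147.7654571533203, 147.8889923095703), 8.166358947753906)
```

View pics/w7.png

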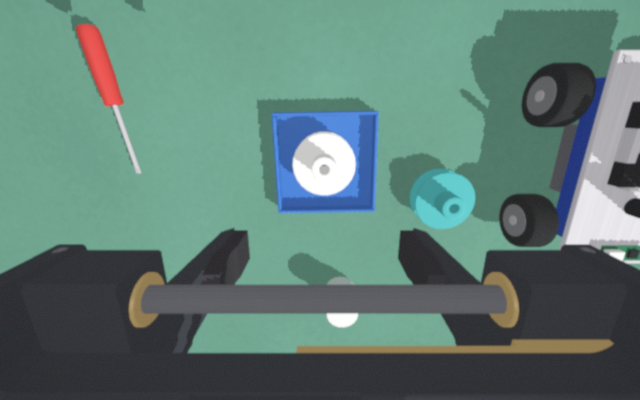

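The reel lies flat in the tray at (324,165), about 3 mm from its centre. Next I go to the pack.

```bash
python3 -m inch '[[20,0,2,0,0,0],[34,0,3,0,0,0],[38,0,3,0,0,0],[38,0,4,0,0,0],[38,0,4,0,0,0],[38,0,4,0,0,0],[38,0,3,0,0,0],[38,0,3,0,0,0],[38,0,3,0,0,0],[38,0,3,0,0,0],[29,0,2,0,0,0],[18,0,1,0,0,0]]'
python3 -m inch '[[0,5,0,0,0,0],[0,10,0,0,0,0],[0,5,0,0,0,0],[0,0,0,0,0,0],[0,0,0,0,0,0]]'
cat > pk.py <<'E'
from h import *
import sys
d,T,s=wrist(sys.argv[1]);P=pts(d,T)
hsv=cv2.cvtColor(d["img"],cv2.COLOR_RGB2HSV);H,S,V=[hsv[...,i].astype(int) for i in range(3)]
def rect(n,m,z):
    W=np.array([ray(d,u,v,z,T)[:2] for v,u in np.argwhere(m)])*1000
    print(n,len(W),cv2.minAreaRect(W.astype(np.float32)),W.mean(0).round(1))
w=(P[...,2]>.1)&(P[...,2]<.16)
o=(H>5)&(H<20)&(S>150)&w
for s_,c,l in blobs(o,200): rect('orange',l,.143)
y=(H>20)&(H<32)&(S>120)&w
for s_,c,l in blobs(y): print(s_,c.round(1),np.median(P[l],0).round(3)); rect('yel',l,.141)
delta([.467,.2215,.108])
E
python3 pk.py w8
```

```text
clock: 11.22
tool_pos: [0.4656, 0.2256, 0.2766]
eef_rot: [-0.466, -0.53, 0.532, 0.468]
contact_force: [0.6, 0.3, 0.1]
opening: 0.999
clock: 11.63
tool_pos: [0.4682, 0.2198, 0.2572]
eef_rot: [-0.469, -0.528, 0.53, 0.469]
contact_force: [-0.1, -0.8, 0.0]
opening: 0.997
orange 3525 ((468.3585205078125, 221.16323852539062), (97.24225616455078, 38.87194061279297), 6.99387264251709) [466.4 220.6]
[291, 173, 8, 30, 166] [295.1 187.2] [0.47  0.191 0.137]
yel 166 ((469.1790466308594, 191.69102478027344), (30.22688102722168, 6.290280342102051), 2.3879408836364746) [468.7 192. ]
[351, 173, 8, 30, 152] [353.9 187.2] [0.463 0.251 0.135]
yel 152 ((462.0379333496094, 249.8612823486328), (30.255117416381836, 5.7952752113342285), 13.92402458190918) [461.6 249.7]
t 11.68 tcp [0.4685 0.2204 0.2577] xang 96.92 tilt [-0.001 -0.001 -1.   ] shift mm [  1.4 149.7   1.2] F [0.4 0.7 0.8] op 87.8
```

View pics/w8.png

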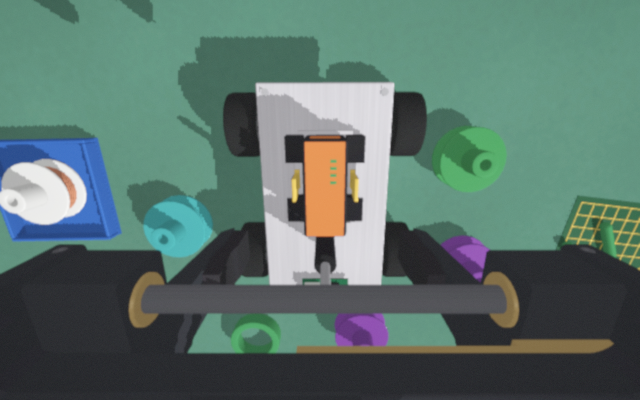

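The pack is at (325,187) with its catches at (295,187) and (354,187), between the open fingers. I'll descend.

```bash
python3 -m inch '[[1,10,1,0,0,0],[0,18,0,0,0,0],[0,22,0,0,0,0],[0,22,0,0,0,0],[0,20,0,0,0,0],[0,14,0,0,0,0],[0,8,0,0,0,0],[0,0,0,0,0,0],[0,0,0,0,0,0]]'
python3 pk.py w9
```

```text
clock: 12.43
tool_pos: [0.4674, 0.2226, 0.1445]
eef_rot: [0.468, 0.53, -0.53, -0.468]
contact_force: [-0.0, 0.5, 0.6]
opening: 0.999
orange 341 ((414.78692626953125, 214.81602478027344), (3.228677272796631, 26.921371459960938), 7.043651103973389) [414.8 214.9]
orange 7559 ((457.6769104003906, 219.93310546875), (74.42532348632812, 38.591434478759766), 7.052238464355469) [455.5 219.3]
[265, 207, 19, 55, 666] [273.3 233.3] [0.47  0.192 0.133]
yel 666 ((465.9221496582031, 192.37078857421875), (9.812222480773926, 36.00956726074219), 82.46477508544922) [465.5 192.9]
[360, 207, 16, 54, 591] [367.8 233.5] [0.463 0.251 0.133]
yel 591 ((459.1681213378906, 248.5901641845703), (35.139503479003906, 8.30980110168457), 12.73838996887207) [458.8 248.7]
t 12.48 tcp [0.4677 0.223  0.145 ] xang 97.03 tilt [ 0.001  0.001 -1.   ] shift mm [-1.4 37.   0.9] F [0.7 0.2 0.1] op 88.0
```

View pics/w9.png

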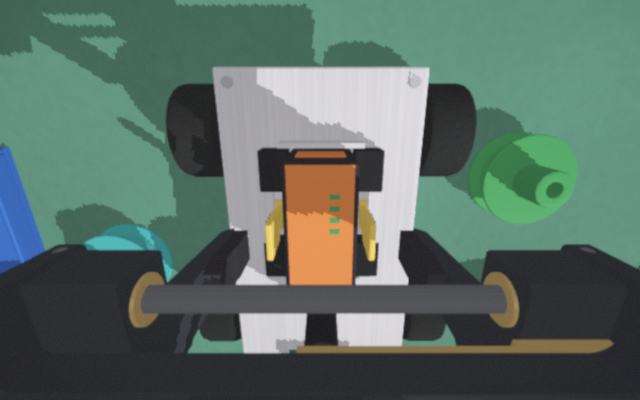

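```bash
python3 -m inch '[[-1,10,0,0,0,0],[0,12,0,0,0,0],[0,9,0,0,0,0],[0,5,0,0,0,0],[0,0,0,0,0,0],[0,0,0,0,0,0]]'
python3 -m inch '[[0,0,0,0,0,0],[0,0,0,0,0,0],[0,0,0,0,0,0],[0,0,0,0,0,0],[0,0,0,0,0,0],[0,0,0,0,0,0],[0,0,0,0,0,0],[0,0,0,0,0,0],[0,0,0,0,0,0],[0,0,0,0,0,0],[0,0,0,0,0,0],[0,0,0,0,0,0]]' 40 45; python3 pk.py w10
```

```text
clock: 12.98
tool_pos: [0.4671, 0.2219, 0.1081]
eef_rot: [-0.468, -0.53, 0.53, 0.468]
contact_force: [-0.1, 0.7, 0.5]
opening: 0.997
clock: 13.98
tool_pos: [0.4675, 0.221, 0.1091]
eef_rot: [-0.469, -0.53, 0.53, 0.468]
contact_force: [-1.2, -3.8, 9.7]
opening: 0.582
orange 616 ((413.9584045410156, 214.81646728515625), (3.774646282196045, 26.581090927124023), 7.055938720703125) [414.  214.9]
orange 8427 ((445.2088317871094, 218.68490600585938), (49.798397064208984, 38.806907653808594), 7.094065189361572) [443.5 218.1]
orange 2455 ((497.0003356933594, 225.07147216796875), (19.172983169555664, 38.6561279296875), 7.1310648918151855) [496.8 225.1]
[267, 237, 12, 47, 390] [272.7 263.6] [0.464 0.197 0.141]
yel 390 ((462.1823425292969, 196.65353393554688), (24.34946632385254, 4.7797322273254395), 7.100947380065918) [463.8 197.1]
[369, 237, 11, 47, 395] [373.7 263.4] [0.458 0.245 0.141]
yel 395 ((456.2880554199219, 244.12368774414062), (24.478479385375977, 4.733299255371094), 9.802517890930176) [457.8 244.2]
t 14.03 tcp [0.4675 0.221  0.1091] xang 97.02 tilt [ 0.001 -0.001 -1.   ] shift mm [0.6 1.1 0.5] F [-0.4 -2.6  9.6] op 51.0
```

View pics/w10.png

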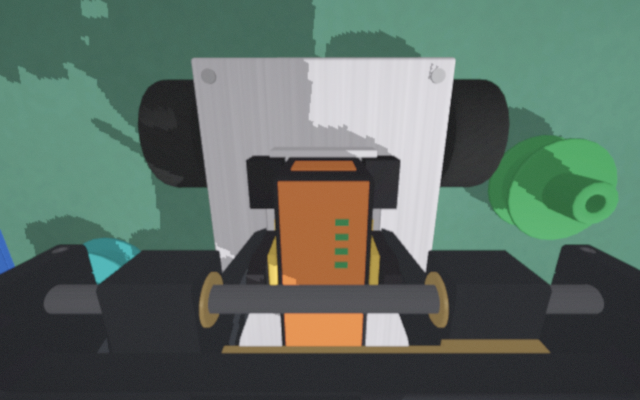

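The opening is 51 mm, which matches both catches fully pressed. There is a 9.7 N upward reaction, so I'll lift gently.

```bash
python3 -m inch '[[0,-2,0,0,0,0],[0,0,0,0,0,0],[0,0,0,0,0,0]]';python3 -m inch '[[0,-4,0,0,0,0],[0,-4,0,0,0,0],[0,0,0,0,0,0],[0,0,0,0,0,0]]'
```

```text
clock: 14.28
tool_pos: [0.4667, 0.2219, 0.1098]
eef_rot: [-0.468, -0.53, 0.53, 0.468]
contact_force: [-0.6, -0.9, -4.8]
opening: 0.572
clock: 14.62
tool_pos: [0.4673, 0.222, 0.1185]
eef_rot: [0.468, 0.53, -0.53, -0.468]
contact_force: [-0.2, -0.1, -5.7]
opening: 0.577
```

```bash
python3 -m inch '[[0,-6,0,0,0,0],[0,-10,0,0,0,0],[0,-12,0,0,0,0],[0,-12,0,0,0,0],[0,-12,0,0,0,0],[0,-12,0,0,0,0],[0,-14,0,0,0,0],[0,-14,0,0,0,0],[0,-12,0,0,0,0],[0,-10,0,0,0,0],[0,-6,0,0,0,0],[0,0,0,0,0,0]]'
python3 -m inch '[[0,0,0,0,0,0],[0,0,0,0,0,0],[0,0,0,0,0,0],[0,0,0,0,0,0],[0,0,0,0,0,0],[0,0,0,0,0,0]]'
python3 - <<'E'
from h import *
wrist("w11");delta([.467,.2215,.24])
from plant import r
d=r.snapshot("scene");cv2.imwrite("pics/s11.png",cv2.resize(d["img"][80:280,220:440],None,fx=3,fy=3)[:,:,::-1])
np.savez("s11.npz",**d)
P=pts(d);hsv=cv2.cvtColor(d["img"],cv2.COLOR_RGB2HSV);H,S,V=[hsv[...,i].astype(int) for i in range(3)]
m=(H>5)&(H<20)&(S>150)&(P[...,2]>.2)&(P[...,2]<.4)&(abs(P[...,0]-.467)<.1)&(abs(P[...,1]-.22)<.08)
print(m.sum(),np.percentile(P[m][:,2],[10,50,90,98]))
d=r.snapshot("top");cv2.imwrite("pics/t11.png",d["img"][:,:,::-1])
E
```

```text
clock: 15.62
tool_pos: [0.4677, 0.2222, 0.2397]
eef_rot: [0.469, 0.531, -0.529, -0.468]
contact_force: [0.2, -0.3, -5.0]
opening: 0.576
clock: 16.12
tool_pos: [0.467, 0.2218, 0.2379]
eef_rot: [-0.468, -0.53, 0.53, 0.468]
contact_force: [0.5, -0.7, -4.5]
opening: 0.579
t 16.17 tcp [0.4671 0.2218 0.238 ] xang 97.06 tilt [-0. -0. -1.] shift mm [-0.3 -2.   0.2] F [ 0.6 -0.  -4.2] op 50.7
115 [0.24996365 0.27363315 0.27546873 0.27675462]
```

View pics/s11.png

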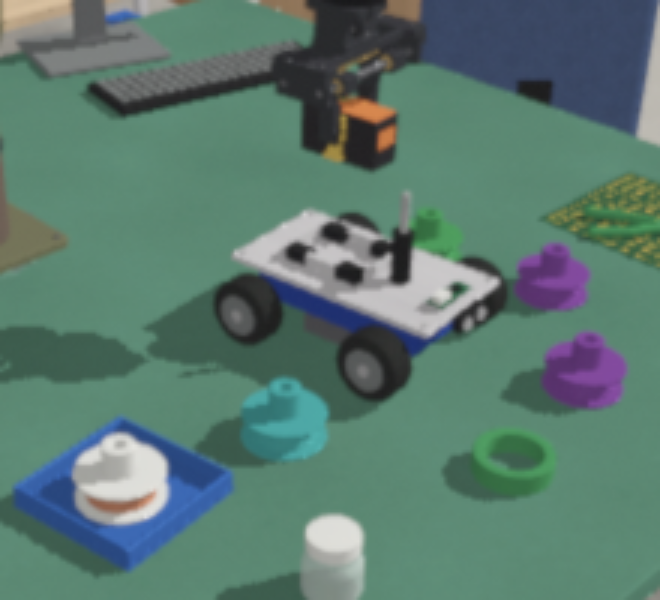

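View pics/w11.png

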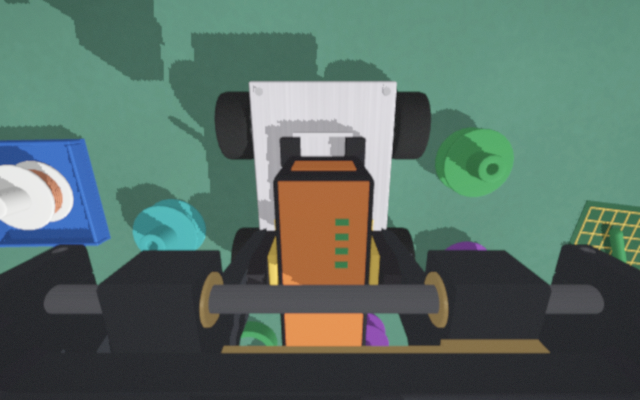

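View pics/t11.png

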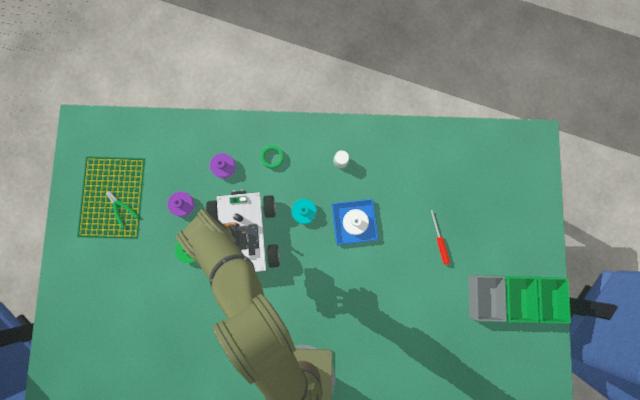

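The pack hangs level: its top is at 0.2745 m, so its centre is about 0.245 m, 131 mm above its seat. The reel is flat in the tray at top (356,222). The tape (272,157), jar (342,159) and screwdriver (440,240) have not moved. Handing in.

```bash
python3 -c "
from plant import r
print(r.finish_job())"
```

```text
the job is handed in; nothing more can be done
None
```

The job is handed in, and every check I made passed; finishing reports no verdict. I moved the copper reel into the blue tray and released it there. I then pinched both catches and lifted the pack straight out, and the gripper is still holding it.

- **Reel:** it lay flat in the tray, about 3 mm from the centre. I let go only after the force reading showed contact with the tray floor.
- **Pack:** the last pictures show it level and clear of the rover, with its centre at about 0.245 m, roughly 131 mm above its seat.
- **Catches:** the fingers read about 51 mm against 53 mm for fully pressed, so I take both as fully in. I had no direct reading of catch travel. The grip force is set to 45 N.
- **Bystanders:** the tape, screwdriver and jar were where they started in the top picture.
- **One odd reading:** while pinching, the force sensor showed a brief upward push of about 10 N. It disappeared on the first 2 mm of lift, after which the reading matched the pack's weight (about 4–6 N).
- **Time:** about 16 s of the 54 s allowed.

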